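# Pin a three-plate clamp pack on a locating stage

### The arm

A 6-joint arm with a two-finger parallel gripper is mounted at the origin on the work surface. World frame = base frame: x ahead of the robot, y to its left, z up, the work surface at z = 0. Lengths are in m, angles in rad, forces in N, time in s.
With the tool pointing down it reaches from about 0.35 to 0.975 m from the base axis. Payload 4.9 kg.
Tool frame: the origin (TCP) lies at the very end of the fingers, on their centre line; the grasp point (between the pads) lies behind it (robot.tcp_to_grasp is the z of the grasp point in the tool frame, in m); z points along the fingers, y is the line along which they close (so a half turn about z gives the same grasp; the last joint's range is limited). The gripper opens to 85 mm and grips with 20 to 120 N. Pads are 22 mm wide; open, the fingers measure 114 mm over their backs; the gripper's body (76 mm by 85 mm) begins 54 mm behind the grasp point. The pads swing forward as they close: fully open they stand 13 mm farther back than shut.
Start: joints at [1.063, 0.053, 1.613, -0, 1.476, -0.119], TCP at [0.237, 0.578, 0.231] pointing down, gripper open.
Joint ranges: [-3.01, 3.01], [-1.01, 2.22], [0.06, 2.58], [-1.02, 4.17], [0.09, 2.62], [-3.14, 3.14]. Speed limits (rad/s): [2.57, 2.57, 3.14, 3.14, 3.14, 3.14].

### API

Orientations are given as a unit quaternion [x, y, z, w].
In Python, from station import robot gives the robot as it stands. The module is installed in compiled form; this text tells all that it offers.
- The arm moves only by the tool play_rows, never from a script. Its argument "commands" is a list of rows, each a list of 3 entries, a list of its own where there are three numbers: the shift along the tool's x, y, z in units of 400 mm (1.0 is 400 mm), then the turn about the tool's z in units of 2 rad (1.0 is 2 rad), then the opening, from 0 (shut) to 1 (fully open). In form: [[[x, y, z], yaw, jaw], ...]. A call has 1 to 12 rows; each row is the pose to reach, as a shift and turn from the pose commanded when the call began, along the tool's axes at that moment; what a row does not reach only later rows make up. A row lasts 1/12 s, in which the tool goes at most 41.7 mm and 7.16 degrees, less where a joint would pass 70% of its speed; a pose out of reach is approached as far as the arm can. A call with a number of a shift or a turn outside -1 to 1 is refused whole. A call with a gripper value outside its range is refused whole. The fingers move at their own pace and stop on an object; "force" is the grip in N (left out, the last holds). Time passes only in rows, so rows that repeat a pose let the fingers close. It gives the time, the measured TCP pose, the force, the opening and the grip force at its end, in the units of the state.
- robot.observe(): the state, without advancing time (a new reading comes with each control period).
- robot.grab_frame(name): name is "scene" or "top"; returns (picture, depth): 400x640x3 uint8, blue, green, red; 400x640 float32, m along the optical axis (not along the pixel's ray), 0 where there is no reading.
- robot.camera_params(name): a dict with "K" (3x3 intrinsics, pixels), "T" (4x4, takes a point from camera to world coordinates). Camera axes: x right, y up, looking along -z (the intrinsics and any distortion apply to the point x, -y, -z); pixel columns grow to the right and rows downward; lengths in m; the calibration is good to about 2 mm. A picture is of the moment at which its call begins. camera_params takes no time and is no camera call.
- robot.hand_in(): hands the job in; it is judged then, once.
Trained networks look in the newest picture that a camera, given by its name, has taken for a name from the list of things; names that differ only in an ending like _2 or _b are one class to them, and where a whole thing is asked for, a point or a joint stands for the part that bears it (a point fixed in the world has none). Each returns a list of dicts, best first, with "conf" (0 to 1); they miss things now and then, are a little off and sometimes report something else, mostly with a low value. They report only what shows in the picture. A call takes as long as a camera call. They do not tell look-alikes from the thing itself.
- robot.cut_out(camera, target): "region" (400x640 bool, what is visible of it) and "at" ([column, row] in pixels, amid what is visible of it).
The state is a dict: "time_s": time; "joints": joint angles; "qd": joint speeds; "joint_efforts": joint torques, N m; "position": TCP position; "eef_rot": TCP orientation; "ft_force": force on the tool from outside, world axes, zero at the start; "torque": the same for the moment, N m; "width": finger opening in m; "grip_force": force on a finger pad.
Only numpy, scipy, OpenCV 4.12 (cv2) and the standard library are available. Lean on these libraries where they do the work, as an engineer would, in place of code of your own. Each camera call takes 0.05 s, during which the arm holds its last target. There are 200 camera calls.

### The job

Gently slide the three loose drilled plates on the locating stage up against both of its fences so that their holes line up with each other and with the socket underneath. Only then take the tall-headed dowel pin from the wooden stand and pass it down through all three plates until its flange is fully home on the top plate. Let go and leave the pack flat and the pin standing upright. Do not force anything, and leave the stubby spare pin in the stand and the loose collar and link beside it where they are.

Things in the scene. Friction and masses are not known exactly. Their poses are not given: they have to be found in the camera images.
- stage: grey locating stage fixed to the bench: base 140 x 130 x 18 mm, a cross slide above it to 30 mm, then a flat dark steel deck 120 x 110 mm, its top 50 mm above the bench. Origin on the bench below the nominal socket; base edges at x -85 and +55, y -80 and +50 mm. The deck carries two fences, on its +x and +y sides; the other two are open. Keep pushes on it, its plates and the pin below 20 N; 40 N spoils it
- stage_top (a point): nominal position of the deck's socket (vertical hole 12 mm wide, 20 mm deep, hidden by the plates) at the deck's top. The cross slide is locked at an unknown setting: deck, fences and socket together stand up to 7 mm off nominal in x and up to 7 mm in y, unmeasured; find the fences by contact. Plates flat against both fences have their hole over the socket. Axes as the stage
- fence_x (a point): nominal middle of the +x fence's inner face, 11 mm above the deck, 30 mm in x from the nominal socket (shares the unmeasured shift). Straight steel bar along y, 12 mm thick, 72 mm long, rising 22 mm above the deck; the 48 mm ends of the plates' outline lie against it
- fence_y (a point): nominal middle of the +y fence's inner face, 11 mm above the deck, 24 mm in y from the nominal socket (shares the unmeasured shift). Straight steel bar along x, 12 mm thick, 66 mm long, rising 22 mm above the deck; the 60 mm sides of the plates lie against it
- plate_low_hole (a point): lowest plate of the stack, aluminium, 62 g as a rule, lying on the deck; rectangular plate 60 x 48 x 8 mm (60 along its x, 48 along its y) with one 12 mm hole through its middle; point: centre of the hole, half-way up; its z axis is the hole's axis
- plate_mid_hole (a point): middle plate, black insulating plastic, 34 g as a rule, lying on the lowest; rectangular plate 60 x 48 x 8 mm (60 along its x, 48 along its y) with one 12 mm hole through its middle; point: centre of the hole, half-way up; its z axis is the hole's axis
- plate_top_hole (a point): uppermost plate, aluminium, 62 g as a rule, lying on the middle one, its top 24 mm above the deck; rectangular plate 60 x 48 x 8 mm (60 along its x, 48 along its y) with one 12 mm hole through its middle; point: centre of the hole, half-way up; its z axis is the hole's axis. The plates start square to the stage (within 0.1 rad), out of line with each other, 14 to 26 mm short of each nominal fence
- pin_grip (a point): the tall-headed steel dowel pin, 90 g, upright in the stand, shank hidden. Point: centre of its round head (16 mm diameter, 40 mm tall), 24 mm above the underside of the flange (22 mm diameter, 4 mm thick) and 66 mm above the shank's tip; z up along the pin. Shank 10 mm diameter, 42 mm long, its last 4 mm tapering to 8 mm. Its flange rests on the stand's top
- pin_shoulder (a point): centre of the underside of the dowel pin's flange (top of the shank); rests on the top plate when the pin is home
- stand: wooden stand 56 x 136 x 50 mm fixed to the bench, two vertical 13 mm square holes 76 mm apart along its y; origin under its centre
- spare_grip (a point): stubby spare pin in the other hole of the stand: same flange, head 16 mm in diameter but only 22 mm tall; shank too short for the pack; point: centre of its head. Leave it
- collar_mid (a point): steel collar, 34 mm outside diameter, 14 mm tall, between stage and stand; point: its centre. Leave it
- link_mid (a point): aluminium link 70 x 26 x 6 mm with two holes, lying flat between stage and stand; point: its centre. Leave it
Not all that is in view belongs to the job. What is shaped like the part that bears pin_grip but yellow is not meant. Leave any pink look-alike of the part that bears plate_top_hole alone.

How it is judged:
On the way:
1. the holes of the three plates are lined up with each other within 3 mm while the pin is still in the stand (horizontal distance between plate_low_hole and plate_mid_hole below 0.003 m and horizontal distance between each of plate_mid_hole, plate_low_hole and plate_top_hole below 0.003 m and distance of pin_shoulder from where it was at the start of the episode below 0.015 m), for 0.2 s.
At the end, for the whole second after the job is handed in: the tall-headed pin stands in the stage through all three plates with its flange home on the top plate (flange underside 24 mm above the deck, within 2.5 mm) and within 0.06 rad of upright; each plate lies flat in its place in the stack, its hole within 3 mm of the pin's axis (z of pin_shoulder in the frame of stage_top between 0.0215 and 0.0265 m and angle between pin_shoulder's own z axis and vertical below 0.06 rad and horizontal distance between each of plate_low_hole, plate_mid_hole, plate_top_hole and pin_shoulder below 0.003 m and angle between each of plate_low_hole, plate_mid_hole, plate_top_hole's own z axis and vertical below 0.05 rad and z of plate_low_hole in the frame of stage_top below 0.0065 m and z of plate_mid_hole in the frame of stage_top below 0.0145 m and z of plate_top_hole in the frame of stage_top below 0.0225 m); the robot touches nothing.
It fails at once if anything pressed on the stage with more than 40 N, or the pin on a plate (contact force between stage and anything else above 40 N or contact force between pin and plate_low above 40 N or contact force between pin and plate_mid above 40 N or contact force between pin and plate_top above 40 N).
It fails at once if the spare pin, the collar or the link moved more than 25 mm (distance of any of spare_grip, collar_mid, link_mid from where it was at the start of the episode above 0.025 m).
It also fails if it takes over 72 s, if anything falls off the work surface, if the arm or the gripper's body presses on something with over 40 N, if the wrist force passes 120 N, or if a joint passes its speed limit or range.

## Working session

There is one attempt and no reset: what is moved stays moved. The work goes in short steps, Python scripts to look and compute and a tool call to move; the robot and the scene stay as the last step left them, time stands still between calls to the robot, and variables do not carry over. Pictures are saved under pics/ and viewed, at most 10 in all, crops included, and the job is handed in when it is done.

Besides the shell and the picture viewer there is one more tool, called after "Request:" as name([rows], argument=value, ...), one row to a line, values as JSON. play_rows: Moves the arm, as the interface text tells. Shifts and turns lie within -1 to 1; 1 stands for 400 mm of shift or 2 rad of turn. Its arguments: {"type":"object","properties":{"commands":{"type":"array","items":{"type":"array"}},"force":{"type":"number"}},"required":["commands"]}

```bash
mkdir -p pics; ls; python3 - <<'E'
from station import robot
import cv2,numpy as np
print(robot.observe(), robot.tcp_to_grasp)
for n in ("scene","top"):
    p,d=robot.grab_frame(n); cv2.imwrite(f"pics/{n}0.png",p); np.savez(f"{n}0.npz",p=p,d=d)
    c=robot.camera_params(n); print(n,np.array(c["K"]).round(1).tolist(),np.array(c["T"]).round(3).tolist(),c.keys())
E
```

```text
pics
{'time_s': 0.0, 'joints': array([ 1.06301431e+00,  5.33312143e-02,  1.61430171e+00, -3.33481945e-06,
        1.47601064e+00, -1.18967700e-01]), 'qd': array([-0.00056141,  0.00172396, -0.00095853, -0.00049052, -0.0015265 ,
        0.00017722]), 'joint_efforts': array([-1.26541134e-03, -3.93674612e+01, -3.70178461e+01, -1.97927429e-04,
        7.06337829e-03,  1.52291909e-05]), 'position': array([0.23660585, 0.5778032 , 0.23007432]), 'eef_rot': array([ 1.93184638e-01,  9.81161885e-01, -9.76026616e-04, -3.14539326e-04]), 'ft_force': array([ 0.09020646,  0.97456276, -0.5716875 ]), 'torque': array([-0.01972091, -0.00064986,  0.01979157]), 'grip_force': 0.0, 'width': 0.08555526593080826} -0.0187
scene [[463.7, 0.0, 320.9], [0.0, 463.7, 201.8], [0.0, 0.0, 1.0]] [[0.593, -0.443, 0.673, 1.258], [0.805, 0.308, -0.506, -0.514], [0.017, 0.842, 0.54, 0.629], [0.0, 0.0, 0.0, 1.0]] dict_keys(['K', 'T'])
top [[439.2, 0.0, 313.6], [0.0, 439.2, 194.3], [0.0, 0.0, 1.0]] [[0.013, 0.987, -0.162, 0.428], [-1.0, 0.015, 0.009, -0.011], [0.011, 0.162, 0.987, 1.108], [0.0, 0.0, 0.0, 1.0]] dict_keys(['K', 'T'])
```

View pics/scene0.png

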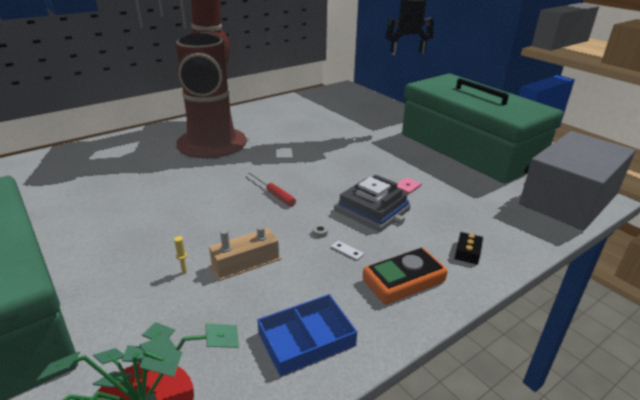

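View pics/top0.png

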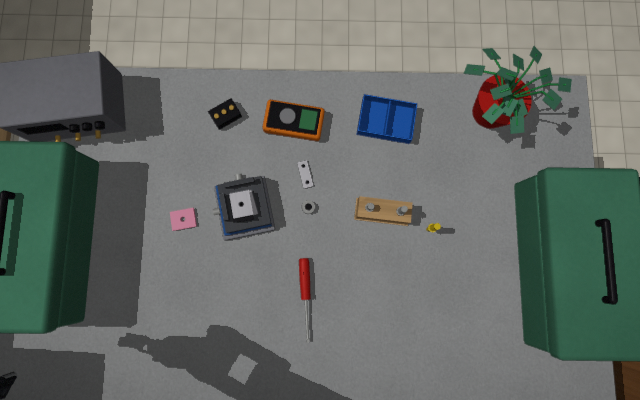

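The scene view shows the stage with the plates near (373,195) and the stand near (245,250). In the top view the stage is at (245,207), the stand at (385,211), with the two pin heads at about (370,208) and (403,210).

```bash
cat > h.py <<'E'
import numpy as np,cv2
from station import robot
def cloud(n,d):
    c=robot.camera_params(n);K=np.array(c["K"]);T=np.array(c["T"])
    v,u=np.mgrid[:400,:640]
    P=np.stack([(u-K[0,2])/K[0,0]*d,-(v-K[1,2])/K[1,1]*d,-d],-1)
    W=P@T[:3,:3].T+T[:3,3]; W[d==0]=np.nan
    return W
def proj(n,X):
    c=robot.camera_params(n);K=np.array(c["K"]);T=np.array(c["T"])
    p=(np.atleast_2d(X)-T[:3,3])@T[:3,:3]
    return np.stack([K[0,0]*p[:,0]/-p[:,2]+K[0,2],K[1,1]*p[:,1]/p[:,2]+K[1,2]],-1)
E
python3 - <<'E'
from h import *
a=np.load("top0.npz");p,d=a["p"],a["d"];W=cloud("top",d)
b=np.load("scene0.npz");S=cloud("scene",b["d"])
A=cv2.resize(p[165:250,200:290],None,fx=6,fy=6,interpolation=cv2.INTER_CUBIC)
B=cv2.resize(b["p"][165:230,325:430],None,fx=6,fy=6,interpolation=cv2.INTER_CUBIC)
C=np.zeros((max(A.shape[0],100)+0,540,3),np.uint8);cv2.imwrite("pics/a.png",A);cv2.imwrite("pics/b.png",B)
print("stage z mm"); 
for r in range(172,246,4): print(r,[int(x) if x==x else -1 for x in (W[r,208:284:4,2]*1000)])
print("bench",np.nanmedian(W[280:300,200:260,2]))
for t in ["stage","plate_top_hole","stand","pin_grip","spare_grip","collar_mid","link_mid","fence_x"]:
  for n,WW in (("top",W),("scene",S)):
    for o in robot.cut_out(n,t)[:2]:
        m=o["region"];q=WW[m];q=q[~np.isnan(q[:,2])]
        print(t,n,round(o["conf"],2),np.round(o["at"],1),m.sum(),np.round(np.median(q,0),4),"zmax",np.round(np.percentile(q[:,2],95),3))
        if t in("stage","stand","plate_top_hole"):
            r=q[q[:,2]>np.percentile(q[:,2],95)-(.01)]
            rr=cv2.minAreaRect((r[:,:2]*1000).astype(np.float32));print("   rect top",np.round(rr[0],1),np.round(rr[1],1),round(rr[2],1))
            rr=cv2.minAreaRect((q[:,:2]*1000).astype(np.float32));print("   rect all",np.round(rr[0],1),np.round(rr[1],1),round(rr[2],1))
E
```

```text
stage z mm
172 [1, -1, 0, 1, 0, 3, -1, 0, 5, 2, -3, -1, 2, 0, 0, 0, 3, 0, 0]
176 [0, 0, 1, -1, 0, -5, 2, 15, 13, 0, 1, -1, 0, 51, -1, 3, 0, 0, 0]
180 [1, 0, 2, 0, -2, -2, -3, 72, 72, 73, 72, 71, 51, 45, 16, -2, 2, 0, 0]
184 [-1, 1, -1, 48, 66, 72, 72, 70, 69, 62, 50, 50, 48, 49, 15, 0, 1, -1, 0]
188 [-4, 0, 25, 51, 49, 55, 45, 49, 51, 47, 47, 51, 50, 49, 14, 0, -1, 2, 1]
192 [-2, 0, 28, 51, 48, 50, 50, 74, 70, 72, 75, 48, 47, 50, 50, 1, -1, 0, -4]
196 [0, 1, 17, 73, 70, 50, 72, 69, 74, 73, 76, 59, 49, 51, 46, 12, -3, 1, 2]
200 [-3, -1, 15, 70, 73, 49, 74, 73, 73, 71, 72, 58, 49, 50, 51, 19, 0, 0, -2]
204 [-2, 0, -1, 31, 73, 46, 74, 73, -1, 74, 73, 58, 48, 49, 47, 19, -1, 5, -2]
208 [0, -4, 27, 29, 69, 50, 76, 74, 73, 73, 75, 70, 53, 49, 54, 18, 0, 2, 0]
212 [1, -5, 31, 33, 72, 56, 73, 74, 73, 75, 73, 76, 58, 50, 49, 49, -3, -1, 0]
216 [2, 4, 0, 17, 71, 65, 68, 71, 72, 69, 63, 63, 49, 48, 47, 48, 11, -2, -1]
220 [2, 0, 0, 19, 71, 58, 49, 66, 67, 66, 60, 52, 49, 46, 49, 52, 18, 1, 0]
224 [1, -2, 1, 0, 50, 54, 52, 49, 46, 47, 50, 50, 49, 48, 50, 42, 17, 1, -1]
228 [2, 0, 0, 0, 30, 49, 4
[... 2374 characters left out ...]
 206.1] 2212 [0.6194 0.1167 0.037 ] zmax 0.072
spare_grip scene 0.27 [366.2 195.4] 135 [0.5877 0.1286 0.0576] zmax 0.06
collar_mid top 0.62 [306.3 204.4] 141 [ 0.5755 -0.0069  0.014 ] zmax 0.018
collar_mid scene 0.74 [317.2 231.8] 150 [ 0.585  -0.0091  0.0138] zmax 0.016
collar_mid scene 0.22 [375.7 206.9] 2143 [0.6209 0.1167 0.0377] zmax 0.072
link_mid top 0.8 [307.  174.9] 266 [0.6592 0.002  0.0058] zmax 0.009
link_mid top 0.59 [402.8 210.7] 88 [ 0.5629 -0.2278  0.0789] zmax 0.096
link_mid scene 0.74 [347.3 252.1] 282 [0.667  0.0022 0.0064] zmax 0.009
fence_x top 0.93 [254.3 203.1] 2385 [0.5663 0.1485 0.049 ] zmax 0.072
fence_x scene 0.6 [371.1 204.6] 2299 [0.6174 0.1186 0.0381] zmax 0.072
```

View pics/a.png

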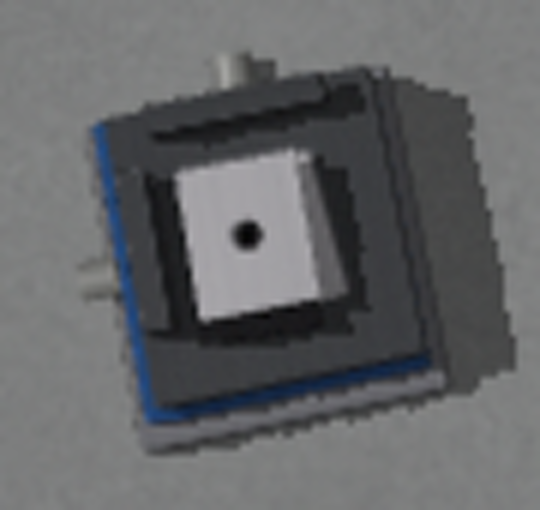

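View pics/b.png

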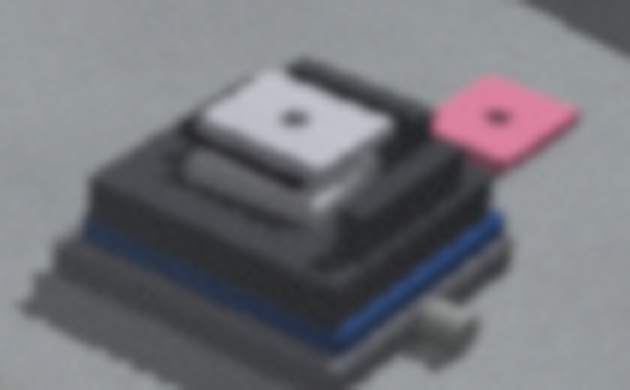

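The top crop shows the upper plate's hole at about (247,235), one fence bar along the upper side and one on the left, so the stage is yawed about +10°. In the scene crop, the pink look-alike plate lies off to the right of the stage. Next I measure the stage frame and the pin.

```bash
cat > m.py <<'E'
from h import *
from scipy.optimize import minimize
def rays(n,uv):
    c=robot.camera_params(n);K=np.array(c["K"]);T=np.array(c["T"])
    D=np.stack([(uv[:,0]-K[0,2])/K[0,0],-(uv[:,1]-K[1,2])/K[1,1],-np.ones(len(uv))],-1)@T[:3,:3].T
    return T[:3,3],D
def boxdepth(o,D,boxes):   # D scaled so t is depth
    best=-o[2]/D[:,2]
    for (cx,cy,yaw,x0,x1,y0,y1,z0,z1) in boxes:
        c,s=np.cos(yaw),np.sin(yaw);R=np.array([[c,s,0],[-s,c,0],[0,0,1]])
        oo=R@(o-[cx,cy,0]);dd=D@R.T
        a=(np.array([x0,y0,z0])-oo)/dd;b=(np.array([x1,y1,z1])-oo)/dd
        lo=np.minimum(a,b).max(1);hi=np.maximum(a,b).min(1)
        best=np.where((lo<hi)&(lo<best),lo,best)
    return best
def fit(n,d,win,model,p0,scale,dz=True):
    v,u=np.mgrid[win[0]:win[1],win[2]:win[3]];uv=np.stack([u.ravel(),v.ravel()],-1).astype(float)
    z=d[win[0]:win[1],win[2]:win[3]].ravel();k=z>0
    o,D=rays(n,uv[k]);z=z[k]
    f=lambda q:np.minimum(np.abs(boxdepth(o,D,model(np.array(q)*scale))-z),.02).mean()
    best=None
    for i in range(4):
        x0=(p0/scale if best is None else best.x)
        S=np.vstack([x0]+[x0+ (np.eye(len(x0))[j]*(3 if i%2==0 else -2)) for j in range(len(x0))])
        r=minimize(f,x0,method="Nelder-Mead",options=dict(initial_simplex=S,maxiter=1500,xatol=.01,fatol=1e-7))
        if best is None or r.fun<best.fun: best=r
    return best.x*scale,best.fun
# stage: base pose(sx,sy,yaw), deck shift dx,dy; plates top (x,y), low(x,y) ; deck offset ex,ey
def stage(q):
    sx,sy,yaw,dx,dy,tx,ty,tw,lx,ly,mx,my,ex,ey=q
    c,s=np.cos(yaw),np.sin(yaw);hx,hy=sx+c*dx-s*dy,sy+s*dx+c*dy
    pl=lambda x,y,w,z:(hx+c*x-s*y,hy+s*x+c*y,yaw+w,-.03,.03,-.024,.024,z,z+.008)
    return [(sx,sy,yaw,-.085,.055,-.08,.05,0,.018),(hx,hy,yaw,ex-.06,ex+.06,ey-.055,ey+.055,.03,.05),
      (hx,hy,yaw,.03,.042,-.036,.036,.05,.072),(hx,hy,yaw,-.033,.033,.024,.036,.05,.072),
      pl(tx,ty,tw,.066),pl(mx,my,0,.058),pl(lx,ly,0,.05)]
E
python3 - <<'E'
from m import *
c,s=np.cos(.2),np.sin(.2)
sc=np.array([.002,.002,.03]+[.002]*4+[.03]+[.002]*6)
p0=np.array([.592,.168,.2,0,0,-.018,-.018,0,-.018,-.018,-.018,-.018,-.015,-.015])
for n,w in (("top",(165,250,200,290)),("scene",(165,230,325,425))):
    d=np.load(n+"0.npz")["d"]
    q,f=fit(n,d,w,stage,p0,sc);
    b=stage(q)
    print(n,"err",round(f,4),"base",q[:2].round(4),"yaw",q[2].round(4),"shift",q[3:5].round(4),"socket",np.round(b[1][:2],4),"top",q[5:8].round(4),"low",q[8:10].round(4),"mid",q[10:12].round(4),"deckoff",q[12:].round(4))
    # stand
    st=lambda q:[(q[0],q[1],q[2],-.028,.028,-.068,.068,0,.05)]+[(q[0]-np.sin(q[2])*k*.038,q[1]+np.cos(q[2])*k*.038,q[2],-.0072,.0072,-.0072,.0072,.05,.054+h) for k,h in ((-1,.04),(1,.022))]
    w=(185,235,340,432) if n=="top" else (220,285,195,295)
    q,f=fit(n,d,w,st,np.array([.568,-.192,-.1]),np.array([.002,.002,.03]))
    print(" stand",f.round(4),q.round(4),"pin",np.round(st(q)[1][:2],4),"spare",np.round(st(q)[2][:2],4))
    W=cloud(n,d);k=(abs(W[...,2]-.094)<.006)&(abs(W[...,0]-.563)<.03)&(abs(W[...,1]+.229)<.03)
    print(" headtop",k.sum(),W[k].mean(0).round(4))
E
```

```text
top err 0.0025 base [0.5835 0.1713] yaw 0.2233 shift [ 0.0034 -0.0042] socket [0.5877 0.168 ] top [-0.0178 -0.0117 -0.0109] low [-0.0163 -0.018 ] mid [-0.0272 -0.0096] deckoff [-0.015  -0.0149]
 stand 0.0028 [ 0.5711 -0.1936 -0.1073] pin [ 0.567  -0.2313] spare [ 0.5751 -0.1558]
 headtop 37 [ 0.5641 -0.2307  0.0932]
scene err 0.0036 base [0.5844 0.1736] yaw 0.2274 shift [ 0.0031 -0.0033] socket [0.5882 0.1711] top [-0.0187 -0.012  -0.017 ] low [-0.0177 -0.0193] mid [-0.0277 -0.0104] deckoff [-0.0145 -0.0169]
 stand 0.0024 [ 0.5672 -0.1893 -0.0997] pin [ 0.5634 -0.2271] spare [ 0.571  -0.1515]
 headtop 51 [ 0.5684 -0.2302  0.0932]
```

```bash
cat > go.py <<'E'
from h import *
import sys
from scipy.spatial.transform import Rotation as Ro
SOC=np.array([.588,.1695]);YW=.225
def deck(x,y): c,s=np.cos(YW),np.sin(YW); return SOC+np.array([c*x-s*y,s*x+c*y])/1000
def go(x,y,z,yaw=None):
    """world m target, yaw = world angle (deg) of tool x; prints units"""
    o=robot.observe();R=Ro.from_quat(o["eef_rot"]).as_matrix()
    d=R.T@(np.array([x,y,z])-o["position"])/.4
    cur=np.degrees(np.arctan2(R[1,0],R[0,0]))
    t=0 if yaw is None else -np.radians((yaw-cur+180)%360-180)/2
    print("target",np.round([x,y,z],4),"cmd",d.round(4),"turn",round(t,4),"curyaw",round(cur,2))
E
python3 - <<'E'
from go import *
go(*deck(-78,-13),.13,180+12.9)
a=np.array([.237,.578]);b=deck(-78,-13);L=np.linalg.norm(b-a);e=(b-a)/L;nn=np.array([-e[1],e[0]])
for n in("top","scene"):
    W=cloud(n,np.load(n+"0.npz")["d"]).reshape(-1,3);W=W[~np.isnan(W[:,2])]
    t=(W[:,:2]-a)@e;q=(W[:,:2]-a)@nn
    for i in range(-2,12):
        k=(t>i*.05)&(t<i*.05+.05)&(abs(q)<.1);print(n,i*50,k.sum(),np.percentile(W[k,2],[50,99]).round(3) if k.sum() else 0)
E
```

```text
target [0.5149 0.1394 0.13  ] cmd [-1.059  -0.752   0.2533] turn -0.307 curyaw 157.72
top -100 1587 [0.    0.005]
top -50 1369 [0.    0.166]
top 0 2156 [0.003 0.304]
top 50 3075 [0.065 0.297]
top 100 2572 [0.001 0.172]
top 150 1719 [-0.     0.005]
top 200 1697 [0.    0.005]
top 250 1679 [0.    0.005]
top 300 1659 [0.    0.005]
top 350 1641 [0.    0.009]
top 400 1623 [0.    0.009]
top 450 1516 [0.001 0.073]
top 500 1713 [0.046 0.077]
top 550 1735 [0.04  0.076]
scene -100 143 [0.001 0.004]
scene -50 569 [0.288 0.352]
scene 0 1342 [0.329 0.403]
scene 50 1049 [0.072 0.305]
scene 100 942 [0.027 0.171]
scene 150 446 [0.001 0.004]
scene 200 498 [0.001 0.003]
scene 250 524 [0.001 0.004]
scene 300 583 [0.001 0.004]
scene 350 448 [0.001 0.009]
scene 400 294 [0.001 0.01 ]
scene 450 296 [0.001 0.074]
scene 500 659 [0.053 0.077]
scene 550 1590 [0.038 0.076]
```

Request:
play_rows([
  [[-0.07,-0.05,-0.03],0,0],
  [[-0.14,-0.1,-0.04],0,0],
  [[-0.21,-0.15,-0.04],0,0],
  [[-0.3,-0.21,-0.04],-0.06,0],
  [[-0.38,-0.27,-0.04],-0.12,0],
  [[-0.46,-0.33,-0.04],-0.18,0],
  [[-0.54,-0.38,-0.04],-0.24,0],
  [[-0.62,-0.44,-0.04],-0.3,0],
  [[-0.7,-0.5,0],-0.307,0],
  [[-0.78,-0.55,0.05],-0.307,0],
  [[-0.86,-0.61,0.1],-0.307,0],
  [[-0.94,-0.67,0.15],-0.307,0],
], force=30)

```text
time_s: 1.9
position: [0.4757, 0.2003, 0.1795]
eef_rot: [-0.112, 0.994, 0.0, 0.001]
ft_force: [-0.3, 0.8, 0.1]
width: -0.0
grip_force: 0.0
```

```bash
python3 - <<'E'
from go import *
go(*deck(-78,-13),.0535,180+12.9)
print(robot.observe()["ft_force"])
E
```

```text
target [0.5149 0.1394 0.0535] cmd [-0.0609 -0.1703  0.3151] turn -0.0 curyaw -167.1
[-0.26268     0.75592103  0.11656263]
```

Request:
play_rows([
  [[-0.03,-0.085,0.05],0,0],
  [[-0.061,-0.17,0.1],0,0],
  [[-0.061,-0.17,0.18],0,0],
  [[-0.061,-0.17,0.25],0,0],
  [[-0.061,-0.17,0.28],0,0],
  [[-0.061,-0.17,0.29],0,0],
  [[-0.061,-0.17,0.3],0,0],
  [[-0.061,-0.17,0.305],0,0],
  [[-0.061,-0.17,0.305],0,0],
])

```text
time_s: 2.65
position: [0.5147, 0.1417, 0.059]
eef_rot: [-0.113, 0.994, 0.0, 0.001]
ft_force: [0.0, -0.2, -1.1]
width: -0.0
grip_force: 0.0
```

```bash
python3 - <<'E'
from go import *
go(*deck(-45,-13),.0535,180+12.9)
print(robot.observe()["ft_force"])
p,d=robot.grab_frame("scene");q,e=robot.grab_frame("top")
A=cv2.resize(p[120:250,290:450],(640,520),interpolation=cv2.INTER_CUBIC);cv2.imwrite("pics/c.png",A)
E
```

```text
target [0.547  0.1468 0.0535] cmd [-0.0817 -0.0058  0.014 ] turn 0.0005 curyaw -167.05
[ 0.02469888 -0.22341884 -1.07587658]
```

View pics/c.png

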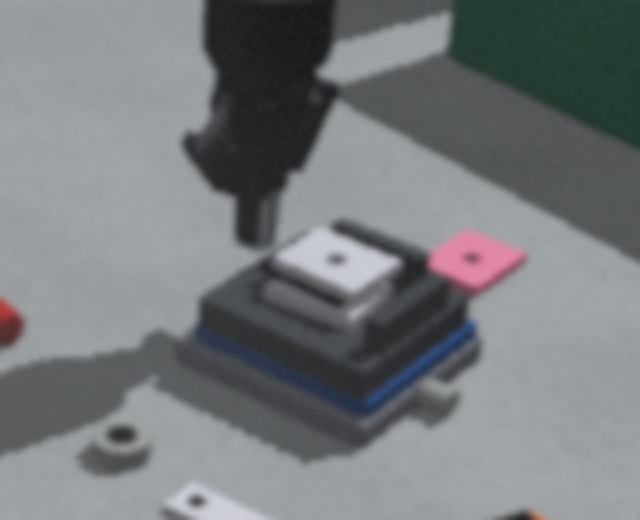

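The crop shows the closed fingertips at (255,245), just off the −x side of the deck and clear of the plates. I start the gentle push toward the +x fence.

Request:
play_rows([
  [[0,0,0.007],0,0],
  [[0,0,0.014],0,0],
  [[-0.005,0,0.014],0,0],
  [[-0.01,-0.001,0.014],0,0],
  [[-0.015,-0.002,0.014],0,0],
  [[-0.02,-0.002,0.014],0,0],
  [[-0.026,-0.003,0.014],0,0],
  [[-0.032,-0.003,0.014],0,0],
  [[-0.038,-0.003,0.014],0,0],
  [[-0.044,-0.004,0.014],0,0],
  [[-0.05,-0.005,0.014],0,0],
  [[-0.055,-0.006,0.014],0,0],
])

```text
time_s: 3.75
position: [0.5358, 0.1438, 0.0519]
eef_rot: [-0.112, 0.994, 0.0, -0.0]
ft_force: [-0.9, -0.1, 0.9]
width: 0.0002
grip_force: 0.5
```

```bash
cat >> go.py <<'E'
def st():
    o=robot.observe();c,s=np.cos(YW),np.sin(YW);R=np.array([[c,s],[-s,c]])
    print("t",round(o["time_s"],2),"deckpos",(R@(o["position"][:2]-SOC)*1000).round(2),"z",round(o["position"][2],4),"F deck",(R@o["ft_force"][:2]).round(2),o["ft_force"][2].round(2))
E
python3 - <<'E'
from go import *
st();go(*deck(-41,-13),.0535,180+12.9)
E
```

```text
t 3.75 deckpos [-56.63 -13.44] z 0.0519 F deck [-0.93  0.09] 0.89
target [0.5509 0.1477 0.0535] cmd [-0.0391  0.0011 -0.004 ] turn 0.0001 curyaw -167.09
```

Request:
play_rows([
  [[-0.003,0,-0.001],0,0],
  [[-0.006,0,-0.002],0,0],
  [[-0.01,0,-0.003],0,0],
  [[-0.014,0,-0.003],0,0],
  [[-0.018,0,-0.003],0,0],
  [[-0.022,0,-0.003],0,0],
  [[-0.026,0,-0.003],0,0],
  [[-0.029,0,-0.003],0,0],
  [[-0.029,0,-0.003],0,0],
])

```text
time_s: 4.5
position: [0.5473, 0.1463, 0.0532]
eef_rot: [-0.112, 0.994, 0.0, 0.0]
ft_force: [0.7, 0.2, -0.5]
width: 0.0002
grip_force: 0.1
```

```bash
python3 - <<'E'
from go import *
st()
E
```

```text
t 4.5 deckpos [-44.83 -13.49] z 0.0532 F deck [0.72 0.03] -0.51
```

Request:
play_rows([
  [[-0.002,0,0],0,0],
  [[-0.004,0,0],0,0],
  [[-0.006,0,0],0,0],
  [[-0.006,0,0],0,0],
])

```text
time_s: 4.83
position: [0.5495, 0.1469, 0.0532]
eef_rot: [-0.112, 0.994, 0.0, 0.0]
ft_force: [-0.6, 0.1, -0.6]
width: -0.0004
grip_force: 0.3
```

Request:
play_rows([
  [[-0.0015,0,0],0,0],
  [[-0.003,0,0],0,0],
  [[-0.003,0,0],0,0],
])

```text
time_s: 5.08
position: [0.5505, 0.1471, 0.0532]
eef_rot: [-0.112, 0.994, 0.0, -0.0]
ft_force: [-1.3, -0.5, 0.3]
width: 0.0001
grip_force: 0.6
```

```bash
python3 - <<'E'
from go import *
st()
E
```

```text
t 5.08 deckpos [-41.54 -13.46] z 0.0532 F deck [-1.39 -0.22] 0.26
```

Request:
play_rows([
  [[-0.001,0,0],0,0],
  [[-0.0025,0,0],0,0],
  [[-0.0025,0,0],0,0],
])

```text
time_s: 5.33
position: [0.5508, 0.1473, 0.053]
eef_rot: [-0.112, 0.994, 0.0, -0.001]
ft_force: [-4.9, -0.8, 2.7]
width: -0.0
grip_force: 2.4
```

Request:
play_rows([
  [[-0.001,0,0],0,0],
  [[-0.0015,0,0],0,0],
  [[-0.0015,0,0],0,0],
])

```text
time_s: 5.58
position: [0.5509, 0.1474, 0.053]
eef_rot: [-0.112, 0.994, -0.0, -0.002]
ft_force: [-6.9, -1.8, 3.9]
width: -0.0002
grip_force: 3.4
```

```bash
python3 - <<'E'
from go import *
st()
d=robot.grab_frame("top")[1];W=cloud("top",d)
E
```

```text
t 5.58 deckpos [-41.09 -13.28] z 0.053 F deck [-7.15 -0.18] 3.87
```

Contact came at deck x = −41.1 mm with 7 N, as predicted for the fence. I back off, lift, turn 90° and go round to the −y side.

Request:
play_rows([
  [[0.02,0,0],0,0],
  [[0.02,0,-0.08],0,0],
  [[0.02,0,-0.14],0.06,0],
  [[0,-0.04,-0.14],0.12,0],
  [[-0.05,-0.1,-0.14],0.18,0],
  [[-0.1,-0.122,-0.14],0.24,0],
  [[-0.1025,-0.122,-0.14],0.3,0],
  [[-0.1025,-0.122,-0.14],0.36,0],
  [[-0.1025,-0.122,-0.14],0.42,0],
  [[-0.1025,-0.122,-0.14],0.48,0],
  [[-0.1025,-0.122,-0.14],0.54,0],
  [[-0.1025,-0.122,-0.14],0.6,0],
])

```text
time_s: 6.63
position: [0.6034, 0.1089, 0.1093]
eef_rot: [0.471, 0.882, 0.001, 0.001]
ft_force: [0.1, -0.2, 0.7]
width: -0.0004
grip_force: 0.0
```

Request:
play_rows([
  [[0,0,0],0.06,0],
  [[0,0,0],0.12,0],
  [[0,0,0],0.18,0],
  [[0,0,0],0.185,0],
  [[0,0,0],0.185,0],
])

```text
time_s: 7.05
position: [0.6032, 0.109, 0.1093]
eef_rot: [0.622, 0.783, 0.0, 0.001]
ft_force: [-0.2, 0.2, -0.2]
width: 0.0001
grip_force: 0.0
```

```bash
python3 - <<'E'
from go import *
st();go(*deck(0,-62),.053,102.9);go(*deck(0,-39),.053,102.9)
q=np.array([.588,.1695])
sc=0
from m import *
d=robot.grab_frame("top")[1]
def mod(p):
    c,s=np.cos(YW),np.sin(YW)
    r=stage(np.array([.588-c*.0032-s*.0038,.1695-s*.0032+c*.0038,YW,.0032,-.0038,*p,-.015,-.015]));return r
p,f=fit("top",d,(165,250,200,290),mod,np.array([0,-.012,0,0,-.0186,0,-.01]),np.array([.002,.002,.03]+[.002]*4));print(f.round(4),"top",p[:3].round(4),"low",p[3:5].round(4),"mid",p[5:].round(4))
E
```

```text
t 7.05 deckpos [  1.35 -62.35] z 0.1093 F deck [-0.12  0.27] -0.21
target [0.6018 0.1091 0.053 ] cmd [ 0.0009 -0.0036  0.1408] turn 0.0016 curyaw 103.09
target [0.5967 0.1315 0.053 ] cmd [ 0.0584 -0.0034  0.1408] turn 0.0016 curyaw 103.09
0.0158 top [-0.0016 -0.0127 -0.0093] low [-0.0013 -0.0188] mid [ 0.0121 -0.0117]
```

Request:
play_rows([
  [[0,-0.003,0.06],0.0016,0],
  [[0,-0.003,0.1],0.0016,0],
  [[0,-0.003,0.12],0.0016,0],
  [[0,-0.003,0.13],0.0016,0],
  [[0,-0.003,0.138],0.0016,0],
  [[0.007,-0.003,0.14],0.0016,0],
  [[0.014,-0.003,0.14],0.0016,0],
  [[0.02,-0.003,0.14],0.0016,0],
  [[0.026,-0.003,0.14],0.0016,0],
  [[0.032,-0.003,0.14],0.0016,0],
  [[0.038,-0.003,0.14],0.0016,0],
  [[0.044,-0.003,0.14],0.0016,0],
])

```text
time_s: 8.1
position: [0.5981, 0.1261, 0.0536]
eef_rot: [0.624, 0.781, 0.0, 0.0]
ft_force: [-0.1, -1.1, 0.6]
width: -0.0005
grip_force: 0.9
```

```bash
python3 - <<'E'
from go import *
st();go(*deck(0,-37),.053,102.9)
E
```

```text
t 8.1 deckpos [  0.17 -44.59] z 0.0536 F deck [-0.33 -1.07] 0.63
target [0.5963 0.1334 0.053 ] cmd [ 0.019  -0.0005  0.0016] turn -0.0011 curyaw 102.78
```

Request:
play_rows([
  [[0.004,0,0],0,0],
  [[0.008,0,0],0,0],
  [[0.012,0,0],0,0],
  [[0.016,0,0],0,0],
  [[0.019,0,0],0,0],
  [[0.019,0,0],0,0],
])

```text
time_s: 8.6
position: [0.5961, 0.1336, 0.0532]
eef_rot: [0.624, 0.781, 0.0, -0.0]
ft_force: [1.0, -1.2, 0.8]
width: 0.0
grip_force: 0.5
```

Request:
play_rows([
  [[0.0015,0,0],0,0],
  [[0.003,0,0],0,0],
  [[0.003,0,0],0,0],
])

```text
time_s: 8.85
position: [0.5959, 0.1345, 0.0531]
eef_rot: [0.624, 0.781, -0.0, 0.0]
ft_force: [0.7, -2.4, 1.6]
width: 0.0002
grip_force: 0.8
```

```bash
python3 - <<'E'
from go import *
st()
E
```

```text
t 8.85 deckpos [ -0.14 -35.87] z 0.0531 F deck [ 0.12 -2.53] 1.57
```

Request:
play_rows([
  [[0.001,0,0],0,0],
  [[0.0025,0,0],0,0],
  [[0.0025,0,0],0,0],
])

```text
time_s: 9.1
position: [0.5957, 0.1354, 0.0531]
eef_rot: [0.624, 0.781, -0.0, 0.0]
ft_force: [0.2, -2.0, 1.0]
width: -0.0002
grip_force: 1.1
```

Request:
play_rows([
  [[0.001,0,0],0,0],
  [[0.002,0,0],0,0],
  [[0.002,0,0],0,0],
])

```text
time_s: 9.35
position: [0.5956, 0.1355, 0.0531]
eef_rot: [0.624, 0.781, -0.001, 0.001]
ft_force: [1.6, -4.9, 1.4]
width: -0.0001
grip_force: 2.7
```

```bash
python3 - <<'E'
from go import *
st()
E
```

```text
t 9.35 deckpos [ -0.16 -34.89] z 0.0531 F deck [ 0.45 -5.11] 1.36
```

Request:
play_rows([
  [[0.001,0,0],0,0],
  [[0.002,0,0],0,0],
  [[0.002,0,0],0,0],
])

```text
time_s: 9.6
position: [0.5957, 0.1355, 0.0532]
eef_rot: [0.624, 0.781, -0.001, 0.001]
ft_force: [1.3, -8.5, 1.0]
width: 0.0004
grip_force: 3.9
```

```bash
python3 - <<'E'
from go import *
st()
E
```

```text
t 9.6 deckpos [ -0.13 -34.87] z 0.0532 F deck [-0.58 -8.58] 0.96
```

Request:
play_rows([
  [[-0.02,0,0],0,0],
  [[-0.03,0,-0.08],0,0],
  [[-0.03,0,-0.14],-0.06,0],
  [[-0.03,-0.05,-0.14],-0.12,0],
  [[0.03,-0.12,-0.14],-0.18,0],
  [[0.087,-0.145,-0.14],-0.24,0],
  [[0.087,-0.145,-0.14],-0.3,0],
  [[0.087,-0.145,-0.14],-0.36,0],
  [[0.087,-0.145,-0.14],-0.42,0],
  [[0.087,-0.145,-0.14],-0.48,0],
  [[0.087,-0.145,-0.14],-0.54,0],
  [[0.087,-0.145,-0.14],-0.6,0],
])

```text
time_s: 10.6
position: [0.5305, 0.1587, 0.1088]
eef_rot: [0.071, 0.997, 0.001, -0.001]
ft_force: [0.3, -0.0, 0.4]
width: -0.0002
grip_force: 0.0
```

Request:
play_rows([
  [[0,0,0],-0.06,0],
  [[0,0,0],-0.12,0],
  [[0,0,0],-0.18,0],
  [[0,0,0],-0.185,0],
  [[0,0,0],-0.185,0],
])

```text
time_s: 11.02
position: [0.5307, 0.1584, 0.1089]
eef_rot: [-0.11, 0.994, 0.0, -0.0]
ft_force: [-0.0, 0.0, -0.1]
width: 0.0003
grip_force: 0.0
```

```bash
python3 - <<'E'
from go import *
st();go(*deck(-56,0),.053,192.9);go(*deck(-42,0),.053,192.9)
E
```

```text
t 11.02 deckpos [-58.33   2.01] z 0.1089 F deck [-0.03  0.02] -0.13
target [0.5334 0.157  0.053 ] cmd [-0.0059 -0.0051  0.1397] turn -0.0028 curyaw -167.42
target [0.5471 0.1601 0.053 ] cmd [-0.0409 -0.0049  0.1397] turn -0.0028 curyaw -167.42
```

Request:
play_rows([
  [[0,-0.005,0.06],-0.003,0],
  [[0,-0.005,0.1],-0.003,0],
  [[0,-0.005,0.12],-0.003,0],
  [[0,-0.005,0.132],-0.003,0],
  [[-0.004,-0.005,0.139],-0.003,0],
  [[-0.012,-0.005,0.139],-0.003,0],
  [[-0.02,-0.005,0.139],-0.003,0],
  [[-0.026,-0.005,0.139],-0.003,0],
  [[-0.032,-0.005,0.139],-0.003,0],
  [[-0.037,-0.005,0.139],-0.003,0],
  [[-0.04,-0.005,0.139],-0.003,0],
  [[-0.0405,-0.005,0.139],-0.003,0],
])

```text
time_s: 12.02
position: [0.5477, 0.1599, 0.0538]
eef_rot: [-0.114, 0.994, 0.0, 0.0]
ft_force: [0.1, -0.6, 0.4]
width: -0.0002
grip_force: 0.0
```

Request:
play_rows([
  [[-0.001,0,0],0,0],
  [[-0.0025,0,0],0,0],
  [[-0.0025,0,0],0,0],
])

```text
time_s: 12.27
position: [0.5482, 0.16, 0.0535]
eef_rot: [-0.114, 0.994, -0.0, -0.0]
ft_force: [-0.5, -0.4, -0.1]
width: 0.0001
grip_force: 0.0
```

```bash
python3 - <<'E'
from go import *
st()
E
```

```text
t 12.27 deckpos [-40.9   -0.36] z 0.0535 F deck [-0.53 -0.28] -0.14
```

Request:
play_rows([
  [[-0.001,0,0],0,0],
  [[-0.002,0,0],0,0],
  [[-0.002,0,0],0,0],
])

```text
time_s: 12.52
position: [0.5486, 0.1601, 0.0535]
eef_rot: [-0.114, 0.994, -0.0, -0.001]
ft_force: [-1.1, -1.1, 0.3]
width: 0.0001
grip_force: 1.0
```

Request:
play_rows([
  [[-0.001,0,0],0,0],
  [[-0.0015,0,0],0,0],
  [[-0.0015,0,0],0,0],
])

```text
time_s: 12.77
position: [0.5491, 0.1602, 0.0534]
eef_rot: [-0.114, 0.994, -0.0, -0.001]
ft_force: [-3.2, -1.6, 2.2]
width: -0.0004
grip_force: 2.0
```

```bash
python3 - <<'E'
from go import *
st()
E
```

```text
t 12.77 deckpos [-40.01  -0.35] z 0.0534 F deck [-3.51 -0.83] 2.2
```

Request:
play_rows([
  [[-0.001,0,0],0,0],
  [[-0.0015,0,0],0,0],
  [[-0.0015,0,0],0,0],
])

```text
time_s: 13.02
position: [0.5491, 0.1602, 0.0534]
eef_rot: [-0.114, 0.994, -0.0, -0.002]
ft_force: [-7.0, -2.2, 4.0]
width: -0.0003
grip_force: 3.4
```

Request:
play_rows([
  [[-0.001,0,0],0,0],
  [[-0.0015,0,0],0,0],
  [[-0.0015,0,0],0,0],
])

```text
time_s: 13.27
position: [0.5491, 0.1602, 0.0534]
eef_rot: [-0.114, 0.993, -0.0, -0.002]
ft_force: [-8.8, -2.6, 6.6]
width: -0.0001
grip_force: 4.6
```

```bash
python3 - <<'E'
from go import *
st()
E
```

```text
t 13.27 deckpos [-40.    -0.39] z 0.0534 F deck [-9.2  -0.54] 6.56
```

Request:
play_rows([
  [[0.02,0,0],0,0],
  [[0.04,0,-0.06],0,0],
  [[0.06,0,-0.15],0,0.5],
  [[0.06,-0.05,-0.25],0.04,0.6],
  [[0.06,-0.15,-0.27],0.1,0.6],
  [[0.06,-0.25,-0.27],0.166,0.6],
  [[0.06,-0.35,-0.27],0.166,0.6],
  [[0.06,-0.45,-0.27],0.166,0.6],
  [[0.06,-0.55,-0.27],0.166,0.6],
  [[0.06,-0.65,-0.27],0.166,0.6],
  [[0.06,-0.75,-0.27],0.166,0.6],
  [[0.06,-0.75,-0.27],0.166,0.6],
])

```text
time_s: 14.27
position: [0.5965, -0.1436, 0.1621]
eef_rot: [0.055, 0.998, -0.002, 0.002]
ft_force: [-0.7, 1.1, -0.7]
width: 0.0515
grip_force: 0.0
```

```bash
python3 - <<'E'
from go import *
from m import *
st();go(.565,-.230,.12,174.1);print(robot.observe()["width"])
for n,w in (("top",(165,250,200,290)),("scene",(165,230,325,425))):
    p,d=robot.grab_frame(n);np.savez(n+"1.npz",p=p,d=d)
    q,f=fit(n,d,w,stage,np.array([.585,.172,.225,.003,-.0035]+[0]*7+[-.015,-.015]),np.array([.002,.002,.03]+[.002]*2+[.002]*2+[.03]+[.002]*6))
    b=stage(q);print(n,f.round(4),"socket",np.round(b[1][:2],4),"yaw",q[2].round(4),"top",q[5:8].round(4),"low",q[8:10].round(4),"mid",q[10:12].round(4),"topworld",np.round(b[4][:2],4))
    if n=="top": A=cv2.resize(p[165:250,200:290],None,fx=4,fy=4,interpolation=cv2.INTER_CUBIC)
    else: B=cv2.resize(p[165:230,325:430],None,fx=4,fy=4,interpolation=cv2.INTER_CUBIC)
C=np.zeros((340,780,3),np.uint8);C[:A.shape[0],:360]=A;C[:B.shape[0],360:360+B.shape[1]]=B;cv2.imwrite("pics/d.png",C)
# hole centroid of top plate: dark pixels
for n,(r0,r1,c0,c1) in (("top",(190,215,225,255)),("scene",(170,200,355,395))):
    p=np.load(n+"1.npz")["p"][r0:r1,c0:c1].astype(float).mean(2)
    print(n,p.max())
E
```

```text
t 14.27 deckpos [ -61.54 -307.09] z 0.1621 F deck [-0.42  1.24] -0.73
target [ 0.565 -0.23   0.12 ] cmd [ 0.055  -0.2231  0.1057] turn -0.0036 curyaw 173.69
0.0514846759769179
top 0.0024 socket [0.5877 0.168 ] yaw 0.2231 top [0.0002 0.0001 0.0037] low [0.0002 0.0001] mid [0.0003 0.0001] topworld [0.5879 0.1681]
scene 0.0035 socket [0.5884 0.1698] yaw 0.224 top [-0.0003  0.0008  0.0082] low [-0.0002 -0.0001] mid [-0.0017  0.0003] topworld [0.5879 0.1705]
top 187.0
scene 214.33333333333334
```

View pics/d.png

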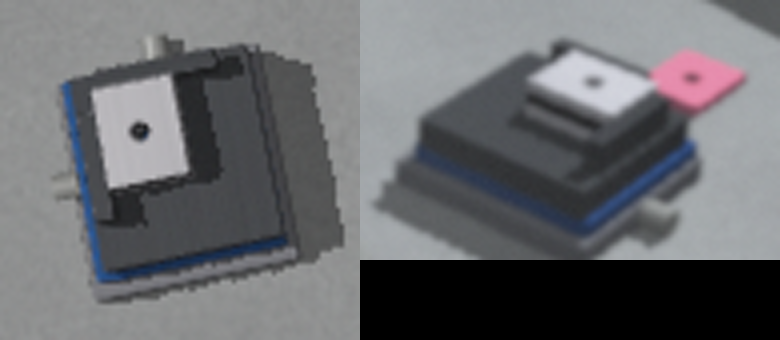

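All three plates are now square against both fences, with the hole at crop (140,130) in the left panel and (594,82) in the right. Next I centre the gripper on the pin.

Request:
play_rows([
  [[0.03,-0.1,0.0],-0.003,0.6],
  [[0.055,-0.2,0.0],-0.003,0.6],
  [[0.055,-0.223,0.05],-0.003,0.6],
  [[0.055,-0.223,0.08],-0.003,0.6],
  [[0.055,-0.223,0.08],-0.003,0.6],
])

```text
time_s: 14.78
position: [0.562, -0.2213, 0.1257]
eef_rot: [0.049, 0.999, 0.002, -0.003]
ft_force: [-0.5, 0.3, -0.9]
width: 0.0514
grip_force: 0.0
```

```bash
python3 - <<'E'
from go import *
st();go(.565,-.230,.058,174.1)
o=robot.observe();print(o["position"])
E
```

```text
t 14.78 deckpos [-112.52 -375.13] z 0.1257 F deck [-0.41  0.41] -0.93
target [ 0.565 -0.23   0.058] cmd [-0.0105 -0.0215  0.1692] turn 0.0026 curyaw 174.4
[ 0.56201373 -0.22127327  0.12572525]
```

Request:
play_rows([
  [[0,0,0],0,0.6],
  [[0,0,0],0,0.6],
  [[0,0,0],0,0.6],
])

```text
time_s: 15.03
position: [0.565, -0.2224, 0.1306]
eef_rot: [0.048, 0.999, -0.0, 0.001]
ft_force: [0.2, -0.6, 0.5]
width: 0.0514
grip_force: 0.0
```

```bash
python3 - <<'E'
from go import *
go(.565,-.230,.058,174.1)
print(robot.observe()["position"])
E
```

```text
target [ 0.565 -0.23   0.058] cmd [-0.0015 -0.019   0.1814] turn 0.0035 curyaw 174.5
[ 0.56500322 -0.2223503   0.13055502]
```

Request:
play_rows([
  [[-0.001,-0.019,0.02],0.0035,0.6],
  [[-0.001,-0.019,0.07],0.0035,0.6],
  [[-0.001,-0.019,0.12],0.0035,0.6],
  [[-0.001,-0.019,0.15],0.0035,0.6],
  [[-0.001,-0.019,0.17],0.0035,0.6],
  [[-0.001,-0.019,0.18],0.0035,0.6],
  [[-0.001,-0.019,0.18],0.0035,0.6],
  [[-0.001,-0.019,0.18],0.0035,0.6],
])

```text
time_s: 15.7
position: [0.5642, -0.2314, 0.0582]
eef_rot: [0.052, 0.999, -0.0, 0.0]
ft_force: [-0.7, -0.4, 0.0]
width: 0.0509
grip_force: 0.0
```

Request:
play_rows([
  [[0,0,0],0,0.4],
  [[0,0,0],0,0.3],
  [[0,0,0],0,0.2],
  [[0,0,0],0,0.1],
  [[0,0,0],0,0.1],
  [[0,0,0],0,0.1],
  [[0,0,0],0,0.1],
], force=20)

```text
time_s: 16.28
position: [0.5643, -0.2314, 0.0585]
eef_rot: [0.052, 0.999, -0.0, 0.001]
ft_force: [-1.2, -0.1, 5.8]
width: 0.0156
grip_force: 20.8
```

```bash
python3 - <<'E'
from go import *
go(.565,-.230,.058,174.1)
o=robot.observe();print(o["position"],o["torque"])
E
```

```text
target [ 0.565 -0.23   0.058] cmd [-0.0014  0.0036  0.0013] turn -0.001 curyaw 173.98
[ 0.56430463 -0.23137509  0.05852421] [0.11207295 0.14427404 0.00518828]
```

Request:
play_rows([
  [[0,0,-0.004],0,0.4],
  [[0,0,-0.005],0,0.5],
  [[0,0,-0.005],0,0.55],
  [[0,0,-0.005],0.06,0.55],
  [[0,0,-0.005],0.12,0.55],
  [[0,0,-0.005],0.18,0.55],
  [[0,0,-0.005],0.24,0.55],
  [[0,0,-0.005],0.3,0.55],
  [[0,0,-0.005],0.36,0.55],
  [[0,0,-0.005],0.42,0.55],
  [[0,0,-0.005],0.48,0.55],
  [[0,0,-0.005],0.54,0.55],
])

```text
time_s: 17.28
position: [0.5633, -0.2309, 0.0589]
eef_rot: [0.561, 0.828, -0.0, -0.001]
ft_force: [0.5, -0.6, -0.8]
width: 0.0469
grip_force: 0.0
```

Request:
play_rows([
  [[0,0,0],0.06,0.5],
  [[0,0,0],0.12,0.5],
  [[0,0,0],0.18,0.5],
  [[0,0,0],0.24,0.5],
  [[0,0,0],0.245,0.5],
  [[0,0,0],0.245,0.3],
  [[0,0,0],0.245,0.2],
  [[0,0,0],0.245,0.1],
  [[0,0,0],0.245,0.1],
  [[0,0,0],0.245,0.1],
  [[0,0,0],0.245,0.1],
], force=40)

```text
time_s: 18.2
position: [0.5636, -0.231, 0.0594]
eef_rot: [0.743, 0.669, -0.0, -0.0]
ft_force: [0.7, -0.6, -0.6]
width: 0.015
grip_force: 38.9
```

```bash
python3 - <<'E'
from go import *
go(.565,-.230,.058,84.1)
o=robot.observe();print(o["position"],o["torque"],o["ft_force"])
E
```

```text
target [ 0.565 -0.23   0.058] cmd [0.0029 0.0031 0.0035] turn -0.0004 curyaw 84.06
[ 0.56363703 -0.23103459  0.05940853] [ 0.04492623 -0.00807953  0.00144438] [ 0.68003723 -0.56094176 -0.59147228]
```

Request:
play_rows([
  [[0,0,-0.02],0,0.1],
  [[0,0,-0.06],0,0.1],
  [[0,0,-0.12],0,0.1],
  [[0,0,-0.18],0,0.1],
  [[0,0,-0.23],0,0.1],
  [[0,0,-0.25],0,0.1],
  [[0,0,-0.25],0,0.1],
  [[0,0,-0.25],0,0.1],
])

```text
time_s: 18.87
position: [0.5635, -0.2311, 0.1594]
eef_rot: [0.743, 0.669, -0.0, -0.0]
ft_force: [0.3, -0.4, -1.2]
width: 0.0149
grip_force: 39.6
```

```bash
python3 - <<'E'
from go import *
go(.589,.1701,.150,84.1)
o=robot.observe();print(o["width"],o["ft_force"])
p,d=robot.grab_frame("scene");cv2.imwrite("pics/e.png",cv2.resize(p[130:290,150:350],(800,600)[:1]+(640-40,) ,interpolation=cv2.INTER_CUBIC))
E
```

```text
target [0.589  0.1701 0.15  ] cmd [ 1.0041 -0.041   0.0235] turn -0.0006 curyaw 84.03
0.014921751144652936 [ 0.28991906 -0.35711161 -1.24504626]
```

View pics/e.png

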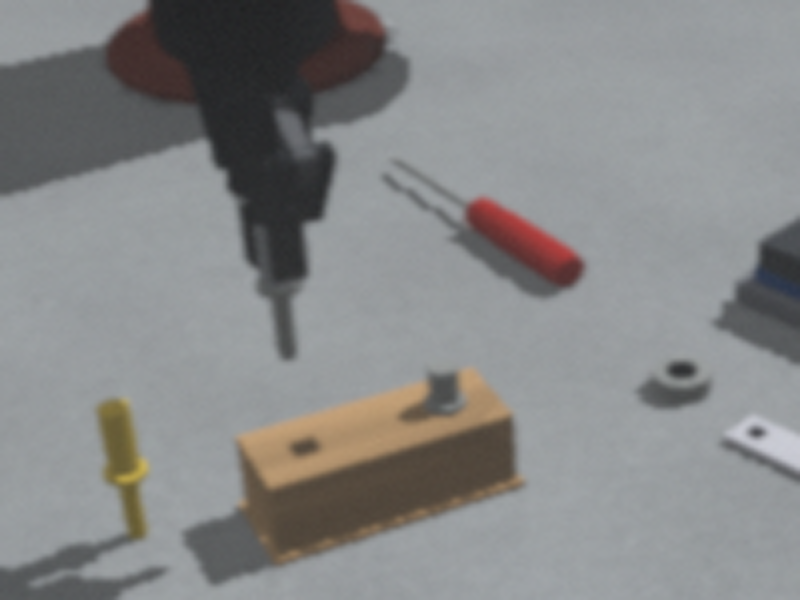

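The pin hangs clear of the stand in the grip (shank from (278,290) to (288,355)) and looks upright. The spare pin at (445,385) was not touched.

Request:
play_rows([
  [[0.06,0,0],0,0.1],
  [[0.15,0,0],0,0.1],
  [[0.25,-0.01,0],0,0.1],
  [[0.35,-0.015,0],0,0.1],
  [[0.45,-0.02,0],0,0.1],
  [[0.55,-0.025,0],0,0.1],
  [[0.65,-0.03,0],0,0.1],
  [[0.75,-0.035,0],0,0.1],
  [[0.84,-0.04,0],0,0.1],
  [[0.92,-0.041,0],0,0.1],
  [[0.97,-0.041,0],0,0.1],
  [[0.99,-0.041,0],0,0.1],
])

```text
time_s: 19.92
position: [0.5871, 0.1672, 0.157]
eef_rot: [0.742, 0.671, -0.001, -0.001]
ft_force: [-0.3, -0.4, -0.7]
width: 0.0148
grip_force: 39.5
```

Request:
play_rows([
  [[0,0,0.01],0,0.1],
  [[0,0,0.02],0,0.1],
  [[0,0,0.02],0,0.1],
  [[0,0,0.02],0,0.1],
])

```text
time_s: 20.25
position: [0.5881, 0.1629, 0.1503]
eef_rot: [0.744, 0.669, -0.001, -0.0]
ft_force: [0.1, 0.4, -1.7]
width: 0.0149
grip_force: 39.5
```

```bash
python3 - <<'E'
from go import *
st();go(.589,.1701,.130,84.1)
E
```

```text
t 20.25 deckpos [-1.42 -6.41] z 0.1503 F deck [0.22 0.39] -1.66
target [0.589  0.1701 0.13  ] cmd [0.0181 0.0006 0.0508] turn -0.0015 curyaw 83.93
```

Request:
play_rows([
  [[0.009,0,0],0,0.1],
  [[0.018,0.0005,0.01],0,0.1],
  [[0.018,0.0005,0.03],0,0.1],
  [[0.018,0.0005,0.045],0,0.1],
  [[0.018,0.0005,0.05],0,0.1],
  [[0.018,0.0005,0.05],0,0.1],
  [[0.018,0.0005,0.05],0,0.1],
])

```text
time_s: 20.83
position: [0.5893, 0.1715, 0.1311]
eef_rot: [0.743, 0.669, -0.0, -0.0]
ft_force: [0.1, 0.4, -1.0]
width: 0.0152
grip_force: 39.5
```

```bash
python3 - <<'E'
from go import *
st();go(.589,.1701,.122,84.1)
P=[]
for n,(r0,r1,c0,c1) in (("top",(175,235,200,280)),("scene",(150,205,340,410))):
    p,d=robot.grab_frame(n)
    P.append(cv2.resize(p[r0:r1,c0:c1],(390,310 if n=="scene" else 290),interpolation=cv2.INTER_CUBIC))
    print(n,proj(n,[[.589,.1698,.074],[.589,.1698,.0786]]).round(1).tolist())
C=np.zeros((310,780,3),np.uint8);C[:290,:390]=P[0];C[:310,390:]=P[1];cv2.imwrite("pics/f.png",C)
E
```

```text
t 20.83 deckpos [1.72 1.67] z 0.1311 F deck [0.19 0.35] -1.05
target [0.589  0.1701 0.122 ] cmd [-0.0036 -0.0004  0.0227] turn -0.0006 curyaw 84.03
top [[233.7, 196.9], [233.4, 196.6]]
scene [[382.4, 185.0], [382.6, 183.4]]
```

View pics/f.png

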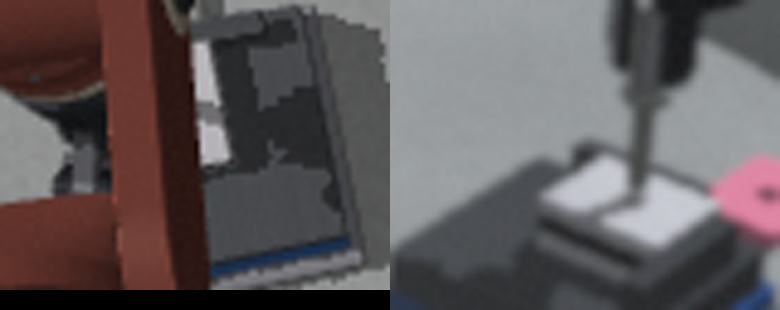

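The right panel shows the upright shank with its tip at (637,200), just above the plate's hole. I correct by 1.4 mm and lower slowly.

Request:
play_rows([
  [[-0.0036,0,0],0,0.1],
  [[-0.0036,0,0.004],0,0.1],
  [[-0.0036,0,0.008],0,0.1],
  [[-0.0036,0,0.012],0,0.1],
  [[-0.0036,0,0.014],0,0.1],
  [[-0.0036,0,0.016],0,0.1],
  [[-0.0036,0,0.018],0,0.1],
])

```text
time_s: 21.52
position: [0.5894, 0.1702, 0.1242]
eef_rot: [0.743, 0.669, -0.0, -0.0]
ft_force: [-0.6, 0.4, -1.3]
width: 0.015
grip_force: 39.6
```

Request:
play_rows([
  [[0,0,0.002],0,0.1],
  [[0,0,0.004],0,0.1],
  [[0,0,0.006],0,0.1],
  [[0,0,0.006],0,0.1],
])

```text
time_s: 21.85
position: [0.5893, 0.1702, 0.1217]
eef_rot: [0.743, 0.669, -0.0, -0.0]
ft_force: [-0.4, 0.3, -1.1]
width: 0.0147
grip_force: 39.5
```

```bash
python3 - <<'E'
from go import *
st();go(.589,.1701,.11,84.1);o=robot.observe();print(o["torque"],o["width"])
E
```

```text
t 21.85 deckpos [1.39 0.36] z 0.1217 F deck [-0.34  0.36] -1.08
target [0.589  0.1701 0.11  ] cmd [-0.0002 -0.0007  0.0293] turn -0.0006 curyaw 84.03
[ 0.07242616  0.04766416 -0.00725282] 0.014679919541111692
```

Request:
play_rows([
  [[0,-0.0007,0.003],0,0.1],
  [[0,-0.0007,0.006],0,0.1],
  [[0,-0.0007,0.009],0,0.1],
  [[0,-0.0007,0.012],0,0.1],
  [[0,-0.0007,0.012],0,0.1],
])

```text
time_s: 22.27
position: [0.5889, 0.1701, 0.1167]
eef_rot: [0.743, 0.669, -0.0, -0.0]
ft_force: [-0.2, -0.5, -1.3]
width: 0.0148
grip_force: 39.5
```

Request:
play_rows([
  [[0,0,0.003],0,0.1],
  [[0,0,0.006],0,0.1],
  [[0,0,0.009],0,0.1],
  [[0,0,0.012],0,0.1],
  [[0,0,0.012],0,0.1],
])

```text
time_s: 22.68
position: [0.5889, 0.1702, 0.112]
eef_rot: [0.743, 0.669, -0.0, -0.0]
ft_force: [-0.6, 0.4, -0.8]
width: 0.0149
grip_force: 39.5
```

Request:
play_rows([
  [[0,0,0.003],0,0.1],
  [[0,0,0.006],0,0.1],
  [[0,0,0.009],0,0.1],
  [[0,0,0.012],0,0.1],
  [[0,0,0.012],0,0.1],
])

```text
time_s: 23.1
position: [0.5889, 0.1701, 0.1071]
eef_rot: [0.743, 0.669, -0.0, -0.0]
ft_force: [-0.9, 0.1, -0.9]
width: 0.0151
grip_force: 39.5
```

Request:
play_rows([
  [[0,0,0.003],0,0.1],
  [[0,0,0.006],0,0.1],
  [[0,0,0.009],0,0.1],
  [[0,0,0.012],0,0.1],
  [[0,0,0.012],0,0.1],
])

```text
time_s: 23.52
position: [0.5889, 0.1701, 0.1023]
eef_rot: [0.743, 0.669, -0.0, -0.0]
ft_force: [0.1, -0.7, -1.1]
width: 0.0144
grip_force: 39.5
```

Request:
play_rows([
  [[0,0,0.003],0,0.1],
  [[0,0,0.006],0,0.1],
  [[0,0,0.009],0,0.1],
  [[0,0,0.012],0,0.1],
  [[0,0,0.012],0,0.1],
])

```text
time_s: 23.93
position: [0.5889, 0.1702, 0.0976]
eef_rot: [0.743, 0.669, -0.0, -0.0]
ft_force: [-0.6, -1.1, -1.8]
width: 0.0151
grip_force: 39.5
```

Request:
play_rows([
  [[0,0,0.003],0,0.1],
  [[0,0,0.006],0,0.1],
  [[0,0,0.009],0,0.1],
  [[0,0,0.012],0,0.1],
  [[0,0,0.012],0,0.1],
])

```text
time_s: 24.35
position: [0.5889, 0.1702, 0.0928]
eef_rot: [0.743, 0.669, -0.0, -0.0]
ft_force: [0.0, 0.2, -1.9]
width: 0.0145
grip_force: 39.5
```

Request:
play_rows([
  [[0,0,0.003],0,0.1],
  [[0,0,0.006],0,0.1],
  [[0,0,0.009],0,0.1],
  [[0,0,0.012],0,0.1],
  [[0,0,0.012],0,0.1],
])

```text
time_s: 24.77
position: [0.5889, 0.1702, 0.0879]
eef_rot: [0.743, 0.669, -0.0, -0.0]
ft_force: [0.2, -0.1, -0.4]
width: 0.0149
grip_force: 39.5
```

Request:
play_rows([
  [[0,0,0.002],0,0.1],
  [[0,0,0.004],0,0.1],
  [[0,0,0.006],0,0.1],
  [[0,0,0.006],0,0.1],
])

```text
time_s: 25.1
position: [0.589, 0.1702, 0.0857]
eef_rot: [0.743, 0.669, -0.0, -0.0]
ft_force: [0.7, 0.5, -1.5]
width: 0.0146
grip_force: 39.5
```

Request:
play_rows([
  [[0,0,0.001],0,0.1],
  [[0,0,0.0025],0,0.1],
  [[0,0,0.0025],0,0.1],
])

```text
time_s: 25.35
position: [0.5891, 0.1702, 0.0848]
eef_rot: [0.743, 0.669, -0.0, -0.0]
ft_force: [-0.3, 0.5, -1.6]
width: 0.0147
grip_force: 39.5
```

Request:
play_rows([
  [[0,0,0.001],0,0.1],
  [[0,0,0.002],0,0.1],
  [[0,0,0.002],0,0.1],
])

```text
time_s: 25.6
position: [0.5891, 0.1702, 0.0841]
eef_rot: [0.743, 0.669, -0.0, -0.0]
ft_force: [0.4, -0.6, -0.6]
width: 0.015
grip_force: 39.5
```

Request:
play_rows([
  [[0,0,0.001],0,0.1],
  [[0,0,0.0015],0,0.1],
  [[0,0,0.0015],0,0.1],
])

```text
time_s: 25.85
position: [0.5891, 0.1702, 0.0835]
eef_rot: [0.743, 0.669, -0.0, -0.0]
ft_force: [-0.5, -0.1, -1.0]
width: 0.015
grip_force: 39.5
```

Request:
play_rows([
  [[0,0,0.001],0,0.1],
  [[0,0,0.0015],0,0.1],
  [[0,0,0.0015],0,0.1],
])

```text
time_s: 26.1
position: [0.5892, 0.1702, 0.0834]
eef_rot: [0.743, 0.669, 0.0, 0.0]
ft_force: [-1.2, -0.4, 1.3]
width: 0.0145
grip_force: 39.8
```

Request:
play_rows([
  [[0,0,0.001],0,0.1],
  [[0,0,0.0015],0,0.1],
  [[0,0,0.0015],0,0.1],
])

```text
time_s: 26.35
position: [0.5893, 0.1702, 0.0834]
eef_rot: [0.743, 0.669, 0.0, 0.0]
ft_force: [-3.8, -0.4, 5.1]
width: 0.0146
grip_force: 40.2
```

Home: the flange seated at TCP z = 83.4 mm as predicted, with 5 N. I ease off, release and lift.

Request:
play_rows([
  [[0,0,-0.0015],0,0.1],
  [[0,0,-0.0015],0,0.15],
  [[0,0,-0.0015],0,0.25],
  [[0,0,-0.0015],0,0.4],
  [[0,0,-0.0015],0,0.4],
  [[0,0,-0.0015],0,0.4],
  [[0,0,-0.0015],0,0.4],
])

```text
time_s: 26.93
position: [0.5891, 0.1702, 0.0827]
eef_rot: [0.743, 0.669, -0.0, -0.0]
ft_force: [0.6, -0.4, -0.8]
width: 0.0338
grip_force: 0.0
```

Request:
play_rows([
  [[0,0,-0.03],0,0.4],
  [[0,0,-0.08],0,0.4],
  [[0,0,-0.15],0,0.4],
  [[0,0,-0.25],0,0.4],
  [[-0.1,0,-0.3],0,0.4],
  [[-0.2,0,-0.3],0,0.4],
  [[-0.3,-0.05,-0.3],0,0.4],
  [[-0.4,-0.1,-0.3],0,0.4],
  [[-0.5,-0.1,-0.3],0,0.4],
  [[-0.5,-0.1,-0.3],0,0.4],
  [[-0.5,-0.1,-0.3],0,0.4],
  [[-0.5,-0.1,-0.3],0,0.4],
])

```text
time_s: 27.93
position: [0.5289, -0.0245, 0.2038]
eef_rot: [0.743, 0.669, 0.001, 0.0]
ft_force: [-0.5, 0.0, 0.6]
width: 0.0344
grip_force: 0.0
```

```bash
python3 - <<'E'
from go import *
from m import *
st();P=[]
for n,(r0,r1,c0,c1),h in (("top",(165,250,200,290),370),("scene",(150,230,325,425),312)):
    p,d=robot.grab_frame(n);P.append(cv2.resize(p[r0:r1,c0:c1],(390,h),interpolation=cv2.INTER_CUBIC))
    W=cloud(n,d);k=(np.hypot(W[...,0]-.589,W[...,1]-.17)<.02)&(W[...,2]>.095);print(n,k.sum(),W[k].mean(0).round(4) if k.sum() else 0,np.percentile(W[k][:,2],90) if k.sum() else 0)
C=np.zeros((370,780,3),np.uint8);C[:370,:390]=P[0];C[:312,390:]=P[1];cv2.imwrite("pics/g.png",C)
E
```

```text
t 27.93 deckpos [-100.88 -175.9 ] z 0.2038 F deck [-0.5   0.14] 0.58
top 48 [0.5874 0.1672 0.1156] 0.11996062799794019
scene 75 [0.5926 0.167  0.1101] 0.11846930365242513
```

View pics/g.png

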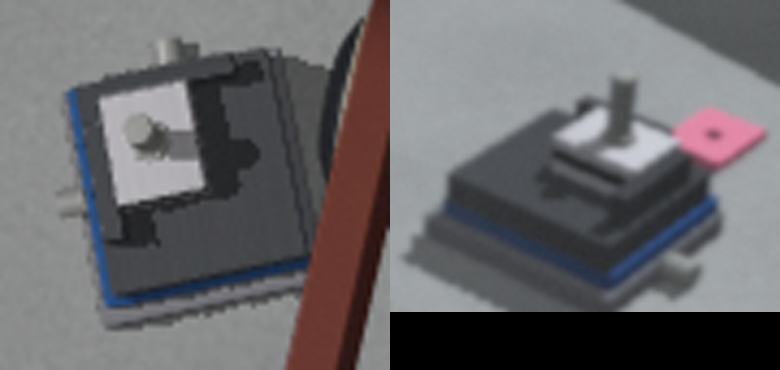

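The pin stands upright with its flange on the top plate (head top at about 118 mm, as expected), at (148,135) in the left panel. The pack is square and the arm is clear, so I hand in.

Request:
play_rows([
  [[0,0,0],0,0.4],
  [[0,0,0],0,0.4],
  [[0,0,0],0,0.4],
])

```text
time_s: 28.28
position: [0.5287, -0.0236, 0.2028]
eef_rot: [0.742, 0.67, -0.0, -0.0]
ft_force: [-1.2, -0.8, 0.0]
width: 0.0341
grip_force: 0.0
```

```bash
python3 -c "
from station import robot
print(robot.hand_in())"
```

```text
the job is handed in; nothing more can be done
None
```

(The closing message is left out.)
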